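# Lock the globe turntable's outrigger leg at its length mark

### The job

First throw the turntable's toggle switch over to off. Then push the spring-loaded outrigger leg out until its pointer lines up with the brass length mark and, holding it there with the lever still open for a moment, squeeze the cam lever fully closed against the upright lug without letting the leg leave the mark. Finish still holding the leg at the mark with lug and closed lever pinched between the fingers, and leave the ornaments standing where they are.

Things in the scene. Friction and masses are not known exactly. Their poses are not given: they have to be found in the camera images.
- pod: Grey switch box bolted to the worktop, 85 x 75 mm, 46 mm high plus a 4 mm steel plate. Origin at the centre of its underside. Its +x axis is the direction in which the toggle is thrown to off.
- toggle (a joint): Angle of the switch toggle (rad): 0 = on, leaning 37 degrees towards the box's -x; 1.3 = off, leaning 37 degrees towards +x. Hinge along the box's y, 55 mm above the worktop at the box's centre; a 10 mm round bar with a 22 mm black ball. It moves freely and, once past upright, falls to that side by its own weight.
- toggle_ball (a point): Centre of the black ball at the toggle's tip, 60 mm from the hinge: 103 mm above the worktop at on and off, 115 mm when upright.
- stand: Turntable unit, fixed to the worktop. Origin on the worktop under the leg's rail; its +y axis is the way the leg slides out. White housing 150 x 150 mm centred at y = -175 mm, 56 mm high, with a wooden disc 132 mm across on top, up to 70 mm. Aluminium rail 54 mm wide, 22 mm high, from y = -105 to +145 mm, in which the steel leg slides.
- leg: Sliding leg with an upright aluminium lug (leg_c0): 34 mm wide (stand's x), 8 mm thick (y), top 89 mm above the worktop. Origin on the lug's back face (towards the housing), mid width, 76 mm up; axes as the stand's. Pushing the back face along +y pushes the leg out, up to 95 mm. All the way in, the back face is 80 mm from the housing. A foot lower than 24 mm reaches 189 mm in +y from the origin.
- lever: Cam lever on the leg. Origin on its hinge, z along the lever: fully open it leans 34 degrees from the lug towards the stand's +y; fully closed it stands upright beside the lug. Hinge along the stand's x, 16 mm in +y from the lug's back face, 30 mm above the worktop. Stiff: stays where it is left, takes about 6 N at its tip to move, more than the leg's spring.
- finger_bar (a point): Centre of the round finger bar at the tip of the cam lever, 12 mm thick, 34 mm long across (stand's x) and 50 mm from the lever's hinge. Its centre is 71 mm high when open, 80 mm when closed. From the lug's back face to the bar's outer side measures 50 mm when open and 22 mm when closed, so fingers set outside lug and bar close the lever when they squeeze along the stand's y.
- pointer (a point): Tip of the small dark pointer tongue on the leg, over the rail's +x side, 25 mm above the worktop, 4 mm in +y from the lug's back face. A spring pulls the leg back in with 2 to 3 N all the time, with about 1 N of friction: let go, the leg springs back.
- length_mark (a point): The length mark: edge of a thin upright brass fin (4 mm thick, 26 mm high) on a clip on the rail's +x side. Its axes are the stand's. The leg is at its length when pointer and mark have the same place along the stand's y. The clip sits firmly and is not to be moved.
- canister: Screw-top tin canister, 76 mm across, 105 mm high, loose. Origin under its centre. Leave alone.
- bear: Ceramic bear cub, 60 mm across, 91 mm high, loose. Origin under its centre. Leave alone.
- weathervane: Copper weathervane bird over an arrow 105 mm long, on a round dark wooden foot 68 mm across, about 122 mm high, loose. Origin under its centre. Leave alone.
- globe: Blue glass globe in a turned beech base, 84 mm across, 106 mm high, loose. Origin under its centre. Leave alone.
Mind the look-alikes: they are no part of the job. What is shaped like the pod but turquoise is not meant.

How it is judged:
By the outcome, as a careful person would: the job done as asked, in the order asked, and still so for the second after the job is handed in, while the arm keeps its last pose, push and grip.
It also fails if it takes over 64 s, if anything falls off the work surface, if the arm or the gripper's body presses on something with over 40 N, if the wrist force passes 120 N, or if a joint passes its speed limit or range.

### The arm

A 6-joint arm with a two-finger parallel gripper is mounted at the origin on the work surface. World frame = base frame: x ahead of the robot, y to its left, z up, the work surface at z = 0. Lengths are in mm, angles in degrees, forces in N, time in s.
With the tool pointing down it reaches from about 400 to 825 mm from the base axis. Payload 7 kg.
Tool frame: the origin (TCP) lies midway between the tips of the shut fingers; the grasp point (between the pads) lies 19 mm behind it; z points along the fingers, y is the line along which they close (so a half turn about z gives the same grasp; the last joint's range is limited). The gripper opens to 88 mm and grips with 3 to 60 N. Pads are 19 mm wide; open, the fingers measure 130 mm over their backs; the gripper's body (78 mm by 193 mm) begins 47 mm behind the grasp point.
Start: joints at [90.189, 20.546, 0.682, 0, -70.136, -16.507], TCP at [189.661, 647.784, 187.561] pointing down, gripper open.
Joint ranges: [-176.03, 176.03], [-82.01, 121.73], [-58.28, 71.71], [-173.87, 95.51], [-174.79, -0.11], [-173.66, 173.66]. Speed limits (degrees/s): [136.94, 136.94, 172.46, 180, 180, 180].

### API

Orientations are given as a 3x3 rotation matrix whose columns are the frame's x, y, z axes.
In Python, from cell import ctrl gives the robot as it stands.
- The arm moves only by the tool play_rows, never from a script. Its argument "deltas" is a list of rows, each a list of 3 entries, a list of its own where there are three numbers: the gripper command: -1 is fully open, 1 is shut, values between are in proportion, then the shift along the tool's x, y, z in cm, then the turn about the tool's z in degrees. A call has 1 to 10 rows; each row shifts and turns the commanded pose from where the row before left it, along the tool's axes as they then stand; what a row does not reach is not made up. A row lasts 1/8 s, in which the tool goes at most 62.5 mm and 10.7 degrees, less where a joint would pass 70% of its speed; a pose out of reach is approached as far as the arm can. A call with a gripper value outside its range is refused whole. The fingers move at their own pace and stop on an object; "force" is the grip in N (left out, the last holds). Time passes only in rows, so rows that do not move let the fingers close. It gives the time, the measured TCP pose, the force, the opening and the grip force at its end, in the units of the state.
- ctrl.get_obs(): the state, without advancing time (a new reading comes with each control period).
- ctrl.read_camera(name): name is "scene" or "top" or "wrist"; returns a dict with "frame" (480x640x3 uint8, blue, green, red), "vertical_fov" (degrees; the focal length in pixels is half the picture's height over the tangent of half this angle, whatever the lens; pixels are square), "cx", "cy" (the principal point, pixels), "position" and "orientation" of the camera in the world; the wrist camera has in their place "hand_eye" (4x4, takes a point from camera to tool coordinates, whose origin is the TCP and whose axes are the flange's). Camera axes: x right, y up, looking along -z (the intrinsics and any distortion apply to the point x, -y, -z); pixel columns grow to the right and rows downward; lengths in mm; the calibration is good to about 2 mm. A picture is of the moment at which its call begins: read the wrist's pose just before it. There is no depth.
- ctrl.hand_in(): hands the job in; it is judged then, once.
The state is a dict: "time_s": time; "q": joint angles; "joint_velocities": joint speeds; "tau": joint torques, N m; "eef_pos": TCP position; "ee_rot": TCP orientation; "wrist_force": force on the tool from outside, world axes, zero at the start; "ft_torque": the same for the moment, N m; "opening": finger opening in mm; "gripper_force": force on a finger pad.
Only numpy, scipy, OpenCV 4.12 (cv2) and the standard library are available. Lean on these libraries where they do the work, as an engineer would, in place of code of your own. Each camera call takes 0.05 s, during which the arm holds its last target. There are 200 camera calls.

## Working session

There is one attempt and no reset: what is moved stays moved. The work goes in short steps, Python scripts to look and compute and a tool call to move; the robot and the scene stay as the last step left them, time stands still between calls to the robot, and variables do not carry over. Pictures are saved under pics/ and viewed, at most 12 in all, crops included, and the job is handed in when it is done.

Besides the shell and the picture viewer there is one more tool, called after "Emit:" as name([rows], argument=value, ...), one row to a line, values as JSON. play_rows: Moves the arm, as the interface text tells. Its arguments: {"type":"object","properties":{"deltas":{"type":"array"},"force":{"type":"number"}},"required":["deltas"]}

```bash
ls; mkdir -p pics; python3 - <<'E'
from cell import ctrl
import cv2,pickle
o=ctrl.get_obs();print({k:o[k] for k in('time_s','eef_pos','ee_rot','opening','wrist_force')})
for n in('scene','top'):
    c=ctrl.read_camera(n);cv2.imwrite(f'pics/{n}0.png',c['frame']);print(n,{k:v for k,v in c.items() if k!='frame'})
    pickle.dump(c,open(n+'.pkl','wb'))
E
```

```text
pics
{'time_s': 0.0, 'eef_pos': array([189.52718699, 647.25582691, 186.61680298]), 'ee_rot': array([[ 9.59674283e-01, -2.81114115e-01, -3.52816327e-04],
       [-2.81114310e-01, -9.59672884e-01, -1.64351774e-03],
       [ 1.23427772e-04,  1.67642342e-03, -9.99998587e-01]]), 'opening': 87.88046478150395, 'wrist_force': array([ 0.10955502, -0.14850722,  0.07168803])}
scene {'vertical_fov': 52.297000377798405, 'cx': 321.55776982527294, 'cy': 227.4474429769057, 'position': array([ 919.95010841, -452.92449305,  672.74907697]), 'orientation': array([[ 0.85553895, -0.3318931 ,  0.39736644],
       [ 0.5177275 ,  0.54343375, -0.66078589],
       [ 0.00336794,  0.7710556 ,  0.63675892]])}
top {'vertical_fov': 49.59721409167476, 'cx': 322.1665978103043, 'cy': 233.2817367858281, 'position': array([529.3985801 , 106.38854621, 964.52296849]), 'orientation': array([[ 7.66331559e-05,  9.99351039e-01, -3.60207446e-02],
       [-9.99879047e-01, -4.83644951e-04, -1.55453470e-02],
       [-1.55526799e-02,  3.60175790e-02,  9.99230128e-01]])}
```

View pics/scene0.png

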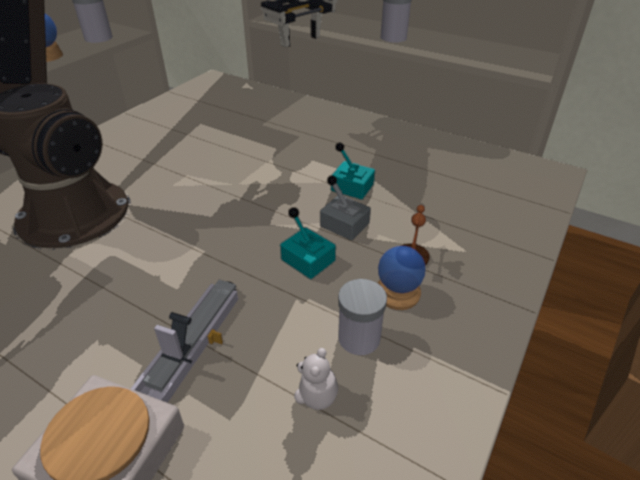

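View pics/top0.png

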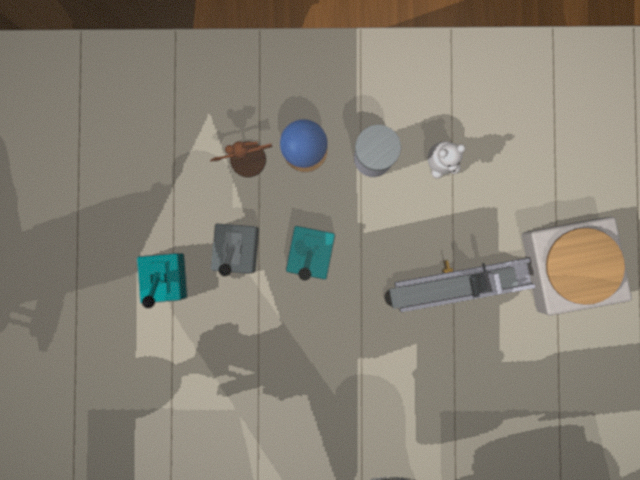

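The grey pod is at scene (346,215) / top (236,248), its ball at scene (332,180) / top (225,269). It could be taken for the turquoise pods at scene (308,250) and (354,180), top (310,252) and (161,278); I choose grey. The leg is at top (390-530, 260-305), with the brass mark near top (447,267). Next is one close crop to check this.

```bash
cat > h.py <<'E'
import numpy as np,cv2,pickle
def ray(c,u,v,R=None,p=None):
    f=240/np.tan(np.radians(c['vertical_fov'])/2)
    d=np.array([(u-c['cx'])/f,-(v-c['cy'])/f,-1.])
    R=c['orientation'] if R is None else R; p=c['position'] if p is None else p
    return np.array(p),R@d
def onz(c,u,v,z,**k):
    p,d=ray(c,u,v,**k);return p+d*(z-p[2])/d[2]
def tri(*rs):
    A=0;b=0
    for p,d in rs:
        d=d/np.linalg.norm(d);M=np.eye(3)-np.outer(d,d);A=A+M;b=b+M@p
    x=np.linalg.solve(A,b)
    return x,[np.linalg.norm(np.cross(x-p,d/np.linalg.norm(d))) for p,d in rs]
def proj(c,X,R=None,p=None):
    R=c['orientation'] if R is None else R; p=c['position'] if p is None else p
    f=240/np.tan(np.radians(c['vertical_fov'])/2);q=R.T@(np.array(X)-p)
    return c['cx']+f*q[0]/-q[2],c['cy']-f*q[1]/-q[2]
T=pickle.load(open('top.pkl','rb'));S=pickle.load(open('scene.pkl','rb'))
E
python3 - <<'E'
from h import *
t=T['frame'];s=S['frame']
a=cv2.resize(t[215:315,205:270],None,fx=4,fy=4,interpolation=cv2.INTER_CUBIC)
b=cv2.resize(t[230:320,380:545],None,fx=3.2,fy=3.2,interpolation=cv2.INTER_CUBIC)
d=cv2.resize(s[270:400,130:250],None,fx=2.3,fy=2.3,interpolation=cv2.INTER_CUBIC)
e=cv2.resize(s[165:245,310:380],None,fx=3,fy=3,interpolation=cv2.INTER_CUBIC)
print(a.shape,b.shape,d.shape,e.shape)
o=np.zeros((600,800,3),np.uint8)
o[:288,:528]=b; o[:240,540:750]=e; o[295:295+299,:276]=d; o[250:600,540:800]=a[:350]
cv2.imwrite('pics/crop1.png',o)
E
```

```text
(400, 260, 3) (288, 528, 3) (299, 276, 3) (240, 210, 3)
```

View pics/crop1.png

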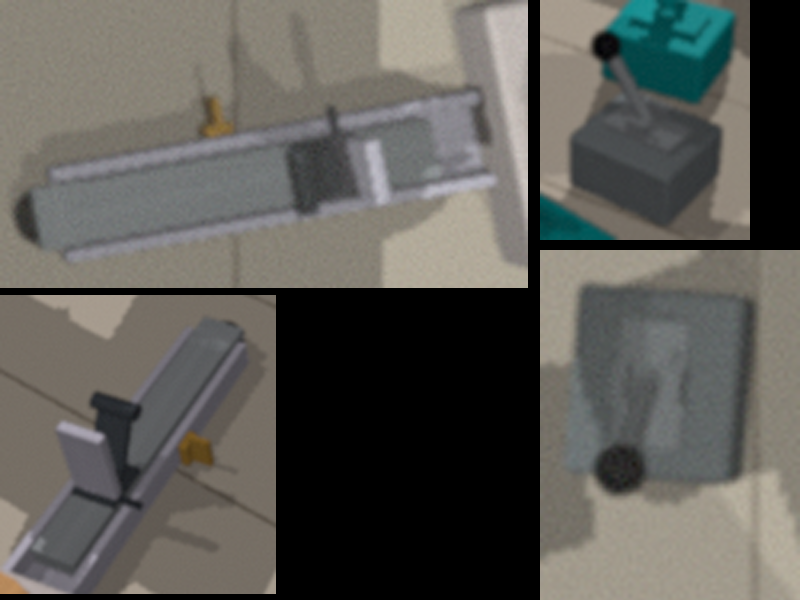

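```bash
python3 - <<'E'
from h import *
np.set_printoptions(precision=1,suppress=True)
A=lambda u,v:((u-540)/4+205,(v-250)/4+215)
B=lambda u,v:(u/3.2+380,v/3.2+230)
D=lambda u,v:(u/2.3+130,(v-295)/2.3+270)
E=lambda u,v:((u-540)/3+310,v/3+165)
print('ball top@103',onz(T,*A(620,468),103),'tri',tri(ray(T,*A(620,468)),ray(S,*E(606,46))))
cs=[onz(T,*A(*q),50) for q in((583,287),(748,297),(738,480),(569,470))]
print('pod corners',*[c[:2] for c in cs],'c',sum(cs)/4)
print('rail up',onz(T,*B(50,172),22),onz(T,*B(478,93),22))
print('rail lo',onz(T,*B(70,260),22),onz(T,*B(495,180),22))
print('lug top (top view)',onz(T,*B(374,140),89),onz(T,*B(382,203),89))
print('lug corners scene',onz(S,*D(58,424),89),onz(S,*D(105,438),89))
print('bar scene',tri(ray(S,*D(97,400)),ray(T,*B(293,145))),tri(ray(S,*D(135,410)),ray(T,*B(300,208))))
print('pointer top',onz(T,*B(332,108),25)); 
print('ptr tri',tri(ray(S,*D(140,503)),ray(T,*B(332,108))))
print('fin', onz(T,*B(213,98),26),onz(T,*B(213,135),26),onz(S,*D(183,432),26),onz(S,*D(212,440),26))
hsv=cv2.cvtColor(T['frame'],cv2.COLOR_BGR2HSV)
m=cv2.inRange(hsv,(8,120,60),(28,255,255));m[:,500:]=0;m[:230]=0
ys,xs=np.nonzero(m);print('brass',[(x,y) for x,y in zip(xs,ys) if 380<x<540])
# wooden disc
m=cv2.inRange(hsv,(5,80,120),(25,255,255));m[:200]=0;m[:,:530]=0
n,l,st,ce=cv2.connectedComponentsWithStats(m);i=1+st[1:,4].argmax();print('disc',onz(T,*ce[i],70),st[i])
for n,p in(('bear',(446,160,60)),('can',(378,147,105)),('globe',(304,143,70)),('vane',(248,158,10))):print(n,onz(T,*p))
E
```

```text
ball top@103 [500.4 281.2 103. ] tri (array([501.3, 282.2, 101.3]), [np.float64(1.2141593367531938), np.float64(1.214159336753136)])
pod corners [578.4 308.9] [574.  235.7] [493.3 239.8] [497.7 314.4] c [535.9 274.7  50. ]
rail up [472.1 -11.6  22. ] [ 516.7 -252.3   22. ]
rail lo [422.7 -22.6  22. ] [ 467.9 -261.1   22. ]
lug top (top view) [ 493.1 -172.4   89. ] [ 460.2 -176.1   89. ]
lug corners scene [ 462.7 -177.1   89. ] [ 497.1 -169.5   89. ]
bar scene (array([ 480.4, -140.5,   87. ]), [np.float64(13.5852068218079), np.float64(13.585206821807846)]) (array([ 465. , -132.9,   60.2]), [np.float64(12.598890035322128), np.float64(12.598890035322079)])
pointer top [ 508.3 -169.5   25. ]
ptr tri (array([ 509.6, -168. ,   26.1]), [np.float64(1.679972272826372), np.float64(1.6799722728262674)])
fin [ 513.9 -102.7   26. ] [ 493.2 -102.5   26. ] [ 495.6 -105.8   26. ] [ 518.1 -100.5   26. ]
brass [(np.int64(446), np.int64(261)), (np.int64(446), np.int64(262)), (np.int64(447), np.int64(262)), (np.int64(446), np.int64(263)), (np.int64(447), np.int64(263)), (np.int64(446), np.int64(264)), (
[... 381 characters left out ...]
, (np.int64(447), np.int64(269)), (np.int64(448), np.int64(269)), (np.int64(449), np.int64(269)), (np.int64(450), np.int64(269)), (np.int64(451), np.int64(269)), (np.int64(444), np.int64(270)), (np.int64(445), np.int64(270)), (np.int64(446), np.int64(270)), (np.int64(447), np.int64(270)), (np.int64(448), np.int64(270)), (np.int64(449), np.int64(270)), (np.int64(450), np.int64(270)), (np.int64(451), np.int64(270)), (np.int64(444), np.int64(271)), (np.int64(445), np.int64(271)), (np.int64(446), np.int64(271)), (np.int64(447), np.int64(271))]
disc [ 506.2 -328.4   70. ] [ 546  228   79   76 4666]
bear [689.9 -95.7  60. ]
can [703.9  26.9 105. ]
globe [718.4 151.8  70. ]
vane [703.4 258.7  10. ]
```

Emit:
play_rows([
  [1,[3.5,2.8,0],0],
  [1,[3.5,2.8,0],0],
  [1,[3.5,2.8,0],0],
  [1,[3.5,2.8,0],0],
  [1,[3.5,2.8,0],0],
  [1,[3.5,2.8,0],0],
  [1,[3.5,2.8,0],0],
  [1,[3.5,2.8,0],0],
  [1,[3.5,2.8,0],-6.5],
  [1,[3.5,2.8,0],-6.4],
], force=20)

```text
time_s: 1.35
eef_pos: [451.3, 282.4, 187.6]
ee_rot: [[0.998, -0.056, -0.0], [-0.056, -0.998, 0.0], [-0.0, -0.0, -1.0]]
wrist_force: [0.9, 0.5, 0.3]
opening: 0.7
gripper_force: 0.0
```

Emit:
play_rows([
  [1,[-0.5,0,3.3],0],
  [1,[0,0,3.3],0],
  [1,[0,0,3.0],0],
  [1,[0,0,0],0],
])

```text
time_s: 1.85
eef_pos: [444.5, 282.5, 89.5]
ee_rot: [[0.998, -0.06, -0.003], [-0.06, -0.998, -0.004], [-0.003, 0.004, -1.0]]
wrist_force: [-0.4, 0.3, 0.9]
opening: 0.2
gripper_force: 0.0
```

Emit:
play_rows([
  [1,[1,0,0],0],
  [1,[1,0,0],0],
  [1,[1,0,0],0],
  [1,[1,0,0],0],
  [1,[1,0,0],0],
  [1,[1,0,0],0],
  [1,[1,0,0],0],
  [1,[1,0,0],0],
  [1,[1,0,0],0],
  [1,[0.5,0,0],0],
])

```text
time_s: 3.1
eef_pos: [541.4, 278.4, 91.4]
ee_rot: [[0.998, -0.06, -0.0], [-0.06, -0.998, -0.0], [-0.0, 0.0, -1.0]]
wrist_force: [-0.5, -0.3, -0.3]
opening: 0.5
gripper_force: 0.0
```

```bash
python3 - <<'E'
from h import *
from cell import ctrl
o=ctrl.get_obs();print(o['eef_pos'],o['wrist_force'])
c=ctrl.read_camera('scene');cv2.imwrite('pics/s1.png',cv2.resize(c['frame'][120:280,250:450],None,fx=3,fy=3))
E
```

```text
[541.36841151 278.41466186  91.43256559] [-0.54859412 -0.31715212 -0.27771567]
```

View pics/s1.png

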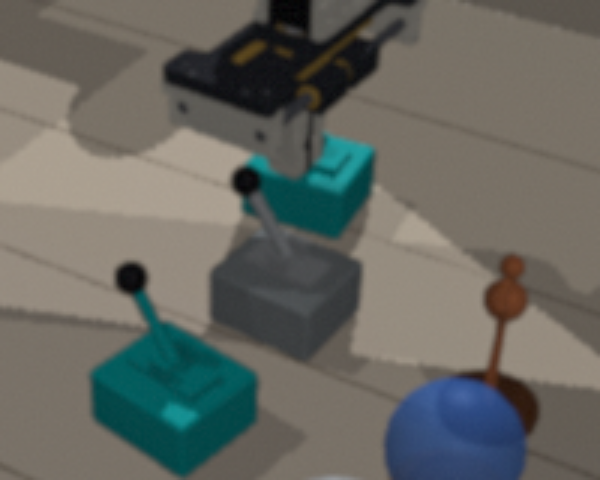

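The picture shows the grey toggle (ball at crop (245,180)) still on, and the fingertip at crop (295,170). So the push missed. I'll check the geometry.

```bash
python3 - <<'E'
from h import *
from cell import ctrl
print('exp tip scene',proj(S,[541,278,91]),'top',proj(T,[541,278,91]))
for z in (91,):print('tip px->',onz(S,250+297/3,120+172/3,91))
c=ctrl.read_camera('top');print(c['position'],c['orientation'],c['cx'],c['vertical_fov'])
c2=ctrl.read_camera('scene');print(c2['position']-S['position'])
cv2.imwrite('pics/t1.png',cv2.resize(c['frame'][180:330,130:350],None,fx=3,fy=3))
E
```

```text
exp tip scene (np.float64(347.0004378127484), np.float64(191.21240345943409)) top (np.float64(228.46819776529003), np.float64(245.11309431773932))
tip px-> [519.93053148 325.02628202  91.        ]
[529.3985801  106.38854621 964.52296849] [[ 7.66331559e-05  9.99351039e-01 -3.60207446e-02]
 [-9.99879047e-01 -4.83644951e-04 -1.55453470e-02]
 [-1.55526799e-02  3.60175790e-02  9.99230128e-01]] 322.1665978103043 49.59721409167476
[0. 0. 0.]
```

View pics/t1.png

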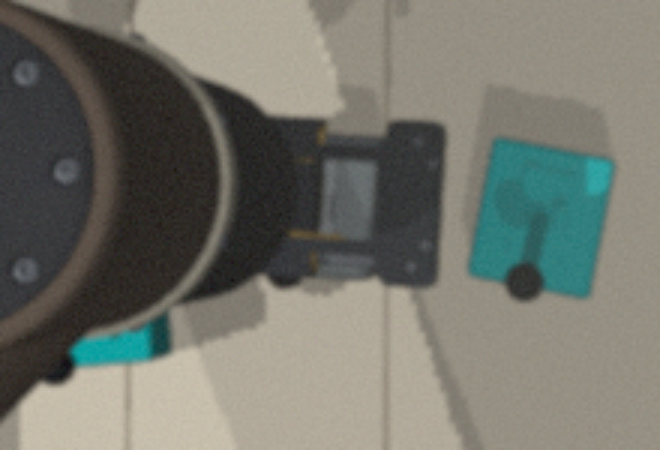

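```bash
python3 - <<'E'
from h import *
from cell import ctrl
o=ctrl.get_obs();print(o['eef_pos'],o['q'],o['opening'],o['ee_rot'].round(3))
c=ctrl.read_camera('scene')
for z in (91,100,110,120,130):print(z,np.round(proj(S,[541,278,z]),1))
d=np.abs(c['frame'].astype(int)-S['frame']).sum(2)>60
for r in range(150,200,3):
    x=np.nonzero(d[r,300:420])[0]+300;print(r,x.min() if len(x) else None,x.max() if len(x) else None,len(x))
w=ctrl.read_camera('wrist');print({k:v for k,v in w.items() if k!='frame'})
cv2.imwrite('pics/w1.png',np.hstack([cv2.resize(w['frame'],(400,300)),cv2.resize(c['frame'][130:220,290:410],(400,300))]))
E
```

```text
[540.77308454 278.37782158  91.38083242] [ 4.56170647e+01  1.87630174e+01 -1.53490435e+01 -5.18327739e-03
 -5.59066738e+01  4.09496376e+01] 0.7069302494587121 [[ 0.998 -0.06  -0.   ]
 [-0.06  -0.998 -0.   ]
 [-0.     0.    -1.   ]]
91 [347.  191.2]
100 [347.2 187.6]
110 [347.3 183.6]
120 [347.5 179.4]
130 [347.7 175.3]
150 309 419 97
153 309 419 90
156 309 419 84
159 313 419 69
162 311 419 72
165 319 419 78
168 327 419 72
171 336 418 60
174 339 419 59
177 342 419 54
180 375 419 44
183 314 419 43
186 300 419 62
189 300 419 59
192 300 419 51
195 385 419 34
198 383 419 35
{'vertical_fov': 65.42495546235826, 'cx': 321.17660389697846, 'cy': 238.42588416975508, 'hand_eye': array([[-1.05218250e-04,  9.66248470e-01,  2.57611886e-01,
         6.88888856e+01],
       [ 9.99999624e-01, -1.20053621e-04,  8.58733041e-04,
        -1.74295820e-01],
       [ 8.60676726e-04,  2.57611880e-01, -9.66248094e-01,
        -1.97466121e+02],
       [ 0.00000000e+00,  0.00000000e+00,  0.00000000e+00,
         1.00000000e+00]])}
```

View pics/w1.png

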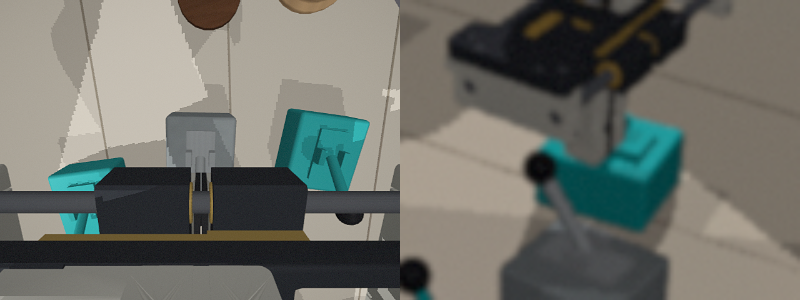

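```bash
python3 - <<'E'
from h import *
R=np.array([[.9597,-.2811,0],[-.2811,-.9597,0],[0,0,-1]]);p=np.array([189.6,647.5,187.3])
for z in(0,-19,-29):
  for s in(44,65,-44,-65):print(z,s,np.round(proj(S,p+R@[0,s,z]),1))
f=S['frame'];g=cv2.cvtColor(f,cv2.COLOR_BGR2GRAY)
for r in range(20,56,3):print(r,g[r,276:326:2])
E
```

```text
0 44 [288.1  59.7]
0 65 [282.   61.7]
0 -44 [312.7  51.8]
0 -65 [318.4  50. ]
-19 44 [287.8  52.6]
-19 65 [281.6  54.5]
-19 -44 [312.7  44.8]
-19 -65 [318.4  43.1]
-29 44 [287.7  48.8]
-29 65 [281.4  50.7]
-29 -44 [312.7  41.1]
-29 -65 [318.4  39.4]
20 [83 76 58 86 89 24 13 15 17 36 86 92 90 91 90 91 91 64 35 51 79 93 94 92
 91]
23 [92 88 85 87 73 52 62 79 84 90 91 91 91 90 90 90 90 62 13 13 66 94 95 90
 91]
26 [ 97  82  78  79  87  95 101 111 107 107 106 108 100  95  97  97  95  63
  12  13  68  93  90  93  90]
29 [ 87  83  75  82  93  93  83  87 101 105 108 111 111 111 111 111 112  76
  15  17  68  92  94  96  91]
32 [ 85  88  82  75  89  94  84  75  86  87  86  87  87  91  94 101 106  72
  16  12  68  92 105 112 111]
35 [ 80  79  77  76  86  94  72  74  87  86  86  87  86  86  87  86  87  66
  13  12  67  93  95 104 107]
38 [80 79 86 78 82 93 62 73 83 83 86 84 84 84 86 87 87 86 70 52 68 84 87 87
 88]
41 [81 79 81 83 80 91 85 76 84 83 83 83 83 84 82 83 84 84 84 85 85 86 85 86
 86]
44 [80 80 81 85 83 91 85 67 84 85 84 85 84 85 82 82 83 83 84 84 83 83 84 83
 84]
47 [80 81 80 79 77 78 76 79 84 84 85 84 84 84 84 83 84 85 83 84 83 84 85 84
 85]
50 [80 79 80 80 81 81 81 82 83 83 82 84 83 85 83 84 82 83 84 84 82 83 84 84
 82]
53 [81 81 81 81 80 81 81 83 82 84 84 85 84 83 83 85 83 84 83 83 83 83 83 82
 83]
```

Evidence from the scene view (tip 13 px high, both at the start and now) and the wrist view (pod looks about 25 mm farther away than it should) agrees. The fingertips are really about 29 mm higher than reported, so the push passed over the ball. I'll back off, go lower and check.

Emit:
play_rows([
  [1,[0,0,-1.5],0],
  [1,[-3,0,0],0],
  [1,[-3,0,0],0],
  [1,[-3.5,0,0],0],
  [1,[0,0,1.5],0],
  [1,[0,0,1.5],0],
  [1,[0,0,1.5],0],
  [1,[0,0,0],0],
])

```text
time_s: 4.35
eef_pos: [445.6, 283.1, 59.7]
ee_rot: [[0.998, -0.06, -0.002], [-0.06, -0.998, -0.003], [-0.002, 0.003, -1.0]]
wrist_force: [0.5, 0.0, 0.1]
opening: 0.4
gripper_force: 0.0
```

```bash
cat > tip.py <<'E'
from h import *
from cell import ctrl
o=ctrl.get_obs();p=o['eef_pos'];print(p)
c=ctrl.read_camera('scene');d=(np.abs(c['frame'].astype(int)-S['frame']).sum(2)>45)
for dz in(0,30):print(dz,np.round(proj(S,p+[0,0,dz]),1))
u=int(proj(S,p)[0]);v=int(proj(S,p)[1])
cv2.imwrite('pics/tip.png',cv2.resize(c['frame'][v-60:v+40,u-65:u+65],None,fx=5,fy=5))
w=ctrl.read_camera('wrist');pickle.dump((o,w),open('w.pkl','wb'))
cv2.imwrite('pics/comb.png',np.hstack([cv2.resize(w['frame'],(400,300)),cv2.resize(c['frame'][v-60:v+30,u-60:u+60],(400,300),interpolation=cv2.INTER_CUBIC)]))
E
python3 tip.py
```

```text
[445.56846779 283.07363468  59.72241415]
0 [309.2 188.6]
30 [309. 177.]
```

View pics/comb.png

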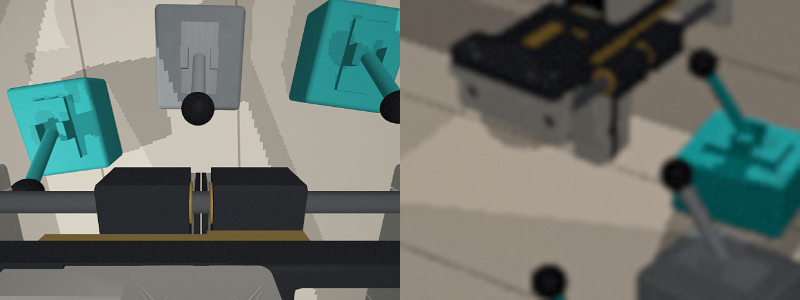

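The wrist shows the grey ball at (198,108) in line with the fingers; the tip in the scene is at about row 176, so the real z is about 90. Pushing now.

Emit:
play_rows([
  [1,[1,0,0],0],
  [1,[1,0,0],0],
  [1,[1,0,0],0],
  [1,[1,0,0],0],
  [1,[1,0,0],0],
  [1,[1,0,0],0],
  [1,[1,0,0],0],
  [1,[1,0,0],0],
  [1,[1,0,0],0],
  [1,[0.5,0,0],0],
])

```text
time_s: 5.7
eef_pos: [541.4, 278.4, 61.4]
ee_rot: [[0.998, -0.06, -0.0], [-0.06, -0.998, -0.0], [-0.0, 0.0, -1.0]]
wrist_force: [0.1, -0.4, -0.1]
opening: 0.3
gripper_force: 0.0
```

```bash
python3 - <<'E'
from h import *
from cell import ctrl
np.set_printoptions(precision=1,suppress=True)
o,w=pickle.load(open('w.pkl','rb'))
H=w['hand_eye']
for dz in(0,30):
    R=o['ee_rot']@H[:3,:3];p=o['eef_pos']+o['ee_rot']@H[:3,3]+[0,0,dz]
    k=dict(R=R,p=p)
    print(dz,'ball',onz(w,198*1.6,108*1.6,103,**k),'corners',*[onz(w,u*1.6,v*1.6,50,**k)[:2] for u,v in((156,5),(244,9),(239,108),(158,106))])
c=ctrl.read_camera('scene');hsv=cv2.cvtColor(c['frame'],cv2.COLOR_BGR2HSV)
m=((c['frame'].max(2)<35)*255).astype(np.uint8)
n,l,s,ce=cv2.connectedComponentsWithStats(m)
for i in range(1,n):
    if 20<s[i,4]<200 and 120<ce[i][1]<240 and ce[i][0]>260:print(ce[i],s[i,4])
print('exp off',proj(S,[572,277,103]))
E
```

```text
0 ball [501.2 281.9 103. ] corners [578.5 310.6] [571.6 241.5] [494.3 246.8] [500.4 317.5]
30 ball [498.5 282.4 103. ] corners [587.8 315.1] [579.8 235.9] [491.4 242.1] [498.3 323. ]
[361.1 191.9] 71
[293.3 212.3] 62
exp off (np.float64(360.48099828578665), np.float64(191.23776966228598))
```

Toggle is off: ball at (361,192), expected (360.5,191.2). Now over to the leg.

Emit:
play_rows([
  [1,[0,0,-3],0],
  [1,[0,0,-3],0],
  [1,[0,0,-2],0],
  [1,[0,0,0],0],
])

```text
time_s: 6.25
eef_pos: [541.5, 279.3, 143.4]
ee_rot: [[0.998, -0.059, 0.003], [-0.059, -0.998, 0.002], [0.002, -0.002, -1.0]]
wrist_force: [-1.0, -0.1, -1.0]
opening: 0.2
gripper_force: 0.0
```

Emit:
play_rows([
  [0,[-0.425,4.33,0],0],
  [-1,[-0.425,4.33,0],0],
  [-1,[-0.425,4.33,0],0],
  [-1,[-0.425,4.33,0],0],
  [-1,[-0.425,4.33,0],0],
  [-1,[-0.425,4.33,0],0],
  [-1,[-0.425,4.33,0],0],
  [-1,[-0.425,4.33,0],0],
  [-1,[-0.425,4.33,0],-7],
  [-1,[-0.2,4.35,0],-7],
])

```text
time_s: 7.5
eef_pos: [478.9, -152.9, 140.9]
ee_rot: [[0.982, 0.188, -0.001], [0.188, -0.982, 0.0], [-0.001, -0.0, -1.0]]
wrist_force: [0.4, 0.9, -0.8]
opening: 87.1
gripper_force: 0.0
```

Emit:
play_rows([
  [-1,[0,0,0],0],
  [-1,[0,0,0],0],
])

```text
time_s: 7.75
eef_pos: [479.5, -151.7, 140.8]
ee_rot: [[0.983, 0.182, -0.001], [0.182, -0.983, 0.0], [-0.001, -0.0, -1.0]]
wrist_force: [-0.6, 0.1, -0.3]
opening: 87.4
gripper_force: 0.0
```

```bash
python3 - <<'E'
from h import *
from cell import ctrl
o=ctrl.get_obs();print(o['eef_pos'],o['ee_rot'].round(3),o['opening'],o['q'].round(0))
w=ctrl.read_camera('wrist');c=ctrl.read_camera('scene');pickle.dump((o,w,c),open('w2.pkl','wb'))
cv2.imwrite('pics/leg1.png',np.vstack([np.hstack([cv2.resize(w['frame'],(400,300)),cv2.resize(c['frame'][240:390,100:300],(400,300))]),cv2.resize(w['frame'][:220,20:610],(800,298),interpolation=cv2.INTER_CUBIC)]))
E
```

```text
[ 479.45810493 -151.74305297  140.82630998] [[ 0.983  0.182 -0.001]
 [ 0.182 -0.983  0.   ]
 [-0.001 -0.    -1.   ]] 87.36938067784531 [  5.   6. -24.  -0. -59.  96.]
```

View pics/leg1.png

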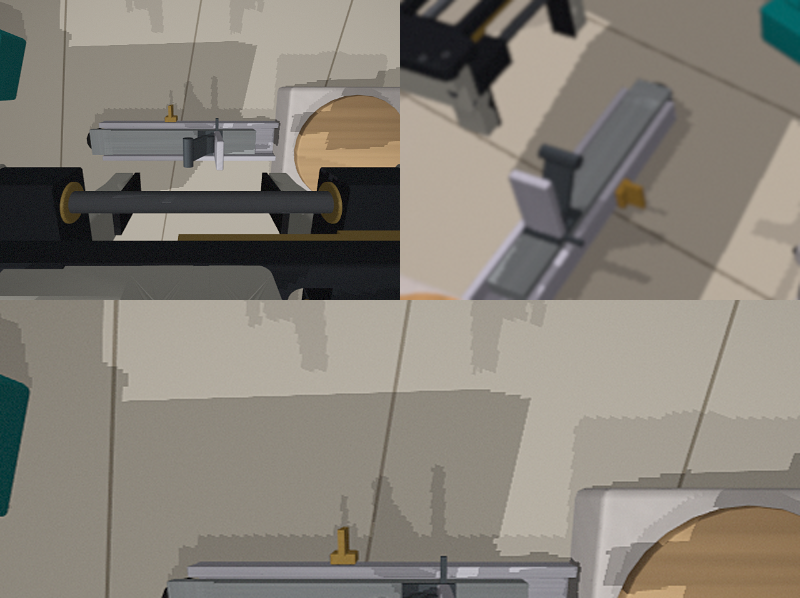

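Wrist view: lug at (220,152), bar at (188,152), pointer at full (347,190), mark fin at (273,170). The rail is horizontal in the picture, so the tool is aligned with the stand. Descending partway and checking.

Emit:
play_rows([
  [-1,[-0.7,0,2.5],0],
  [-1,[0,0,2.5],0],
  [-1,[0,0,2.5],0],
  [-1,[0,0,0.6],0],
  [-1,[0,0,0],0],
  [-1,[0,0,0],0],
])

```text
time_s: 8.6
eef_pos: [474.0, -152.8, 61.5]
ee_rot: [[0.983, 0.184, 0.002], [0.184, -0.983, -0.0], [0.002, 0.0, -1.0]]
wrist_force: [0.2, 0.1, -0.8]
opening: 87.7
gripper_force: 0.0
```

```bash
python3 - <<'E'
from h import *
from cell import ctrl
o=ctrl.get_obs();print(o['eef_pos'],o['opening'],o['wrist_force'])
p=o['eef_pos'];R=o['ee_rot']
for dz in(0,30):
  for s in(44,65,-44,-65):print(dz,s,np.round(proj(S,p+R@[0,s,-dz]),1))
w=ctrl.read_camera('wrist');c=ctrl.read_camera('scene');pickle.dump((o,w,c),open('w3.pkl','wb'))
cv2.imwrite('pics/leg2.png',np.hstack([cv2.resize(c['frame'][270:400,120:240],(480,520),interpolation=cv2.INTER_CUBIC),cv2.resize(w['frame'][150:410,240:400],(320,520))]))
E
```

```text
[ 474.00062754 -152.81898157   61.53813231] 87.72324419713752 [ 0.2253448   0.12770221 -0.83578592]
0 44 [159.  351.8]
0 65 [150.6 362.9]
0 -44 [191.  309.7]
0 -65 [197.9 300.6]
30 44 [154.7 339.2]
30 65 [145.9 350.4]
30 -44 [187.8 297.2]
30 -65 [194.9 288.1]
```

View pics/leg2.png

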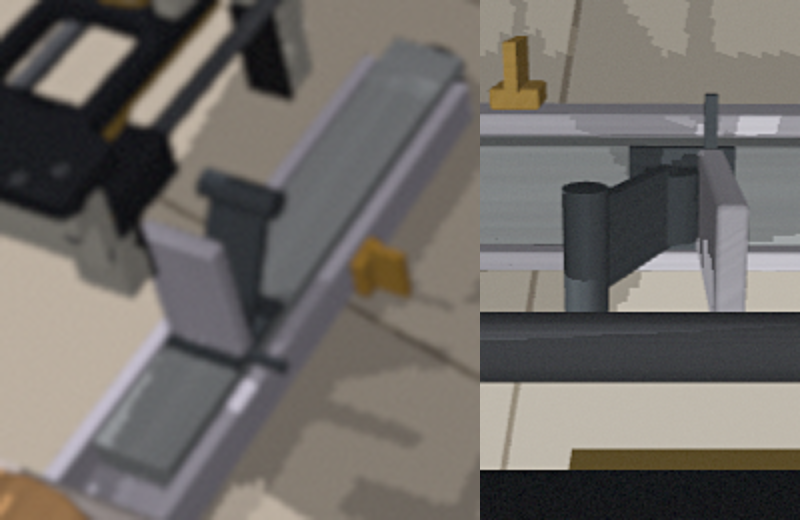

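Scene crop: both fingertips stand clear of the lug at crop (190,290), the rear tip at (130,290) and the front at (280,95). Wrist: lug back about 29 mm and bar outside about 22 mm from the tool centre, so the fingers straddle lug and bar. Descend, then narrow to 66 mm.

Emit:
play_rows([
  [-1,[-0.3,0,1.0],0],
  [-1,[0,0,1.0],0],
  [-1,[0,0,0.8],0],
  [-0.5,[0,0,0],0],
  [-0.5,[0,0,0],0],
  [-0.5,[0,0,0],0],
  [-0.5,[0,0,0],0],
], force=20)

```text
time_s: 9.57
eef_pos: [470.4, -153.6, 32.8]
ee_rot: [[0.983, 0.184, 0.001], [0.184, -0.983, 0.0], [0.001, 0.0, -1.0]]
wrist_force: [0.3, 1.0, -0.5]
opening: 65.9
gripper_force: 0.0
```

Emit:
play_rows([
  [-0.5,[0,-0.5,0],0],
  [-0.5,[0,-0.5,0],0],
  [-0.5,[0,-0.5,0],0],
  [-0.5,[0,-0.5,0],0],
  [-0.5,[0,0,0],0],
  [-0.5,[0,0,0],0],
])

```text
time_s: 10.32
eef_pos: [466.5, -133.8, 32.6]
ee_rot: [[0.983, 0.184, 0.0], [0.184, -0.983, 0.0], [0.0, -0.0, -1.0]]
wrist_force: [-0.2, -1.4, 1.4]
opening: 65.7
gripper_force: 0.6
```

```bash
cat > look.py <<'E'
from h import *
from cell import ctrl
import sys
o=ctrl.get_obs();print(o['eef_pos'].round(1),o['opening'],o['gripper_force'],o['wrist_force'].round(1))
w=ctrl.read_camera('wrist');f=w['frame'];pickle.dump((o,w),open('w4.pkl','wb'))
hsv=cv2.cvtColor(f,cv2.COLOR_BGR2HSV)
m=cv2.inRange(hsv,(12,120,60),(28,255,255));m[220:]=0;m[:,:60]=0;m[:,480:]=0
n,l,s,ce=cv2.connectedComponentsWithStats(m)
i=1+s[1:,4].argmax();x,y,ww,hh,a=s[i];print('fin bbox',x,y,ww,hh,a)
for r in range(y,y+hh,2):
    c=np.nonzero(l[r]==i)[0];print(r,c.min(),c.max(),end=' | ')
print()
g=cv2.cvtColor(f,cv2.COLOR_BGR2GRAY)
# rail bright strip under clip: find pointer as dark in rows around clip bottom
for r in range(y+hh-12,y+hh+12,2):
    d=g[r,x-20:x+140];c=np.nonzero(d<75)[0]+x-20;print(r,c.tolist()[:30])
E
python3 look.py
```

```text
[ 466.5 -133.8   32.6] 65.74401671826922 0.5887800268828869 [-0.2 -1.4  1.4]
fin bbox 270 165 29 42 690
165 283 288 | 167 280 288 | 169 279 288 | 171 279 288 | 173 279 288 | 175 279 288 | 177 279 288 | 179 279 288 | 181 279 288 | 183 279 288 | 185 279 288 | 187 279 288 | 189 279 288 | 191 274 298 | 193 272 298 | 195 270 298 | 197 270 298 | 199 270 298 | 201 270 298 | 203 270 297 | 205 271 297 | 
195 [298]
197 [298]
199 [298, 370, 371, 372, 373, 374, 375, 376, 377]
201 [298, 370, 371, 372, 373, 374, 375, 376, 377]
203 [370, 371, 372, 373, 374, 375, 376, 377]
205 [370, 371, 372, 373, 374, 375, 376, 377]
207 [370, 371, 372, 373, 374, 375, 376, 377]
209 [370, 371, 372, 373, 374, 375, 376]
211 [370, 371, 372, 373, 374, 375, 376]
213 [370, 371, 372, 373, 374, 375, 376]
215 [370, 371, 372, 373, 374, 375, 376]
217 [370, 371, 372, 373, 374, 375, 376]
```

Emit:
play_rows([
  [-0.5,[0,-0.6,0],0],
  [-0.5,[0,-0.6,0],0],
  [-0.5,[0,-0.6,0],0],
  [-0.5,[0,-0.6,0],0],
  [-0.5,[0,-0.6,0],0],
  [-0.5,[0,-0.6,0],0],
  [-0.5,[0,-0.6,0],0],
  [-0.5,[0,-0.4,0],0],
  [-0.5,[0,0,0],0],
  [-0.5,[0,0,0],0],
])

```text
time_s: 11.62
eef_pos: [458.2, -88.6, 32.6]
ee_rot: [[0.983, 0.184, 0.0], [0.184, -0.983, 0.0], [0.0, -0.0, -1.0]]
wrist_force: [2.1, -1.3, 2.1]
opening: 65.9
gripper_force: 0.9
```

```bash
python3 look.py; python3 - <<'E'
from h import *
o,w=pickle.load(open('w4.pkl','rb'));cv2.imwrite('pics/p1.png',cv2.resize(w['frame'][140:320,280:430],None,fx=3.3,fy=3.3,interpolation=cv2.INTER_CUBIC))
E
```

```text
[458.2 -88.6  32.6] 65.90947612907652 0.9331055358052254 [ 2.1 -1.3  2.1]
fin bbox 349 165 30 42 654
165 360 364 | 167 359 368 | 169 359 370 | 171 359 369 | 173 359 369 | 175 359 369 | 177 359 369 | 179 359 369 | 181 359 369 | 183 359 369 | 185 359 369 | 187 359 369 | 189 359 369 | 191 349 373 | 193 349 376 | 195 349 378 | 197 349 378 | 199 349 369 | 201 350 369 | 203 351 369 | 205 351 369 | 
195 [349, 350]
197 [349, 350]
199 [349, 350, 370, 371, 372, 373, 374, 375, 376, 377]
201 [350, 370, 371, 372, 373, 374, 375, 376, 377]
203 [370, 371, 372, 373, 374, 375, 376, 377]
205 [370, 371, 372, 373, 374, 375, 376, 377]
207 [370, 371, 372, 373, 374, 375, 376, 377]
209 [370, 371, 372, 373, 374, 375, 376]
211 [370, 371, 372, 373, 374, 375, 376]
213 [370, 371, 372, 373, 374, 375, 376]
215 [370, 371, 372, 373, 374, 375, 376]
217 [370, 371, 372, 373, 374, 375, 376]
```

View pics/p1.png

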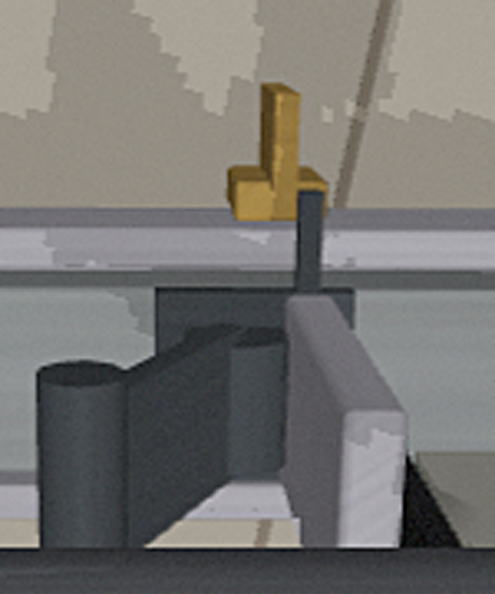

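The zoom shows the lever still open, the pointer at (310,240) and the mark fin at (282,140). The fin is about 8 px ahead, so roughly 4.6 mm to go. I'll advance in small steps and watch the force.

Emit:
play_rows([
  [-0.5,[0,-0.1,0],0],
  [-0.5,[0,-0.1,0],0],
  [-0.5,[0,0,0],0],
  [-0.5,[0,0,0],0],
])

```text
time_s: 12.18
eef_pos: [457.9, -86.7, 32.6]
ee_rot: [[0.983, 0.184, 0.0], [0.184, -0.983, 0.0], [0.0, 0.0, -1.0]]
wrist_force: [1.9, -2.5, 0.2]
opening: 65.7
gripper_force: 1.7
```

```bash
python3 look.py; python3 - <<'E'
from h import *
o,w=pickle.load(open('w4.pkl','rb'));f=w['frame']
print(f[185:213:2,364:382,2]);print(f[185:213:2,364:382,0])
E
```

```text
[457.9 -86.7  32.6] 65.65045407077514 1.7128929868340492 [ 1.9 -2.5  0.2]
fin bbox 352 165 30 42 675
165 363 367 | 167 363 371 | 169 362 373 | 171 362 373 | 173 363 373 | 175 362 373 | 177 362 373 | 179 362 373 | 181 362 373 | 183 362 372 | 185 362 372 | 187 362 372 | 189 362 372 | 191 352 377 | 193 352 379 | 195 352 381 | 197 352 381 | 199 352 381 | 201 353 381 | 203 354 381 | 205 355 381 | 
195 [352, 353]
197 [352, 353]
199 [352, 353, 370, 371, 372, 373, 374, 375, 376, 377]
201 [353, 370, 371, 372, 373, 374, 375, 376, 377]
203 [370, 371, 372, 373, 374, 375, 376, 377]
205 [370, 371, 372, 373, 374, 375, 376, 377]
207 [370, 371, 372, 373, 374, 375, 376, 377]
209 [370, 371, 372, 373, 374, 375, 376]
211 [370, 371, 372, 373, 374, 375, 376]
213 [370, 371, 372, 373, 374, 375, 376]
215 [370, 371, 372, 373, 374, 375, 376]
217 [370, 371, 372, 373, 374, 375, 376]
[[ 85  80 111 157 149 151 148 148 150 151 148 149 144 148 148 149 147 147]
 [ 85  85 120 153 147 147 148 145 146 148 149 148 149 147 146 146 147 148]
 [ 82  87 122 156 149 150 148 148 154 149 151 149 150 148 148 150 149 148]
 [ 83  85
[... 1167 characters left out ...]
 45  45  37  54 108 135]
 [ 64  51  51  63  59  57  67  60  67  64  67  61  64  67  64  62  54  63]
 [ 61  59  46  62  60  63  59  62  64  56  45  55  53  52  61  65  69  55]
 [ 65  64  59  65  64  63  57  64  71  68  67  71  70  71  68  65  64  60]
 [ 62  60  64  62  62  59  44  61  70  67  68  68  65  68  63  63  54  61]
 [ 58  57  59  63  67  58  44  65  72  69  66  66  72  64  60  57  54  58]
 [ 60  64  57  59  60  54  48  66  70  68  68  68  68  67  64  58  55  65]
 [128 127 129 128 129 119  53  68  70  67  67  65  68  75  87  99 111 126]
 [130 132 134 133 137 122  36  68  69  68  67  69  62  84 124 134 130 129]
 [156 155 155 155 160 144  31  68  68  64  66  70  62  94 158 186 180 179]]
```

Emit:
play_rows([
  [-0.5,[0,-0.1,0],0],
  [-0.5,[0,-0.1,0],0],
  [-0.5,[0,-0.05,0],0],
  [-0.5,[0,0,0],0],
  [-0.5,[0,0,0],0],
])

```text
time_s: 12.85
eef_pos: [456.9, -84.2, 32.5]
ee_rot: [[0.983, 0.184, -0.001], [0.184, -0.983, 0.0], [-0.0, -0.0, -1.0]]
wrist_force: [1.5, -3.1, 1.2]
opening: 65.7
gripper_force: 1.0
```

```bash
python3 look.py|head -3; python3 - <<'E'
from h import *
o,w=pickle.load(open('w4.pkl','rb'));f=w['frame'].astype(int)
print(np.arange(362,386));print(f[173:190,362:386,2].mean(0).round());print(f[173:190,362:386,0].mean(0).round());print(f[200:216,362:386,2].mean(0).round())
E
```

```text
[456.9 -84.2  32.5] 65.736992882897 1.0456128045916557 [ 1.5 -3.1  1.2]
fin bbox 356 165 31 41 681
165 367 374 | 167 367 378 | 169 367 378 | 171 367 378 | 173 367 378 | 175 367 378 | 177 367 378 | 179 366 378 | 181 366 377 | 183 366 377 | 185 366 377 | 187 366 377 | 189 366 377 | 191 356 382 | 193 357 384 | 195 356 386 | 197 356 386 | 199 357 386 | 201 358 386 | 203 359 386 | 205 360 385 | 
[362 363 364 365 366 367 368 369 370 371 372 373 374 375 376 377 378 379
 380 381 382 383 384 385]
[147. 148. 150. 141.  95.  80.  84.  84.  82. 113. 151. 150. 148. 148.
 148. 148. 148. 148. 147. 148. 151. 150. 150. 151.]
[129. 130. 134. 124.  52.  28.  34.  34.  33.  46.  64.  63.  63.  62.
  62.  58.  78. 120. 134. 133. 135. 134. 134. 134.]
[149. 143. 141. 141. 140. 141. 145. 130.  38.  56.  60.  59.  59.  59.
  52.  80. 129. 147. 148. 148. 149. 148. 148. 148.]
```

Pointer centre is at col 374.1 and fin top centre at col 374.6, so they are aligned to about 0.3 mm. I'll dwell with the lever open, then close in steps while shifting the tool so the rear pad stays put.

Emit:
play_rows([
  [-0.5,[0,0,0],0],
  [-0.5,[0,0,0],0],
  [-0.5,[0,0,0],0],
  [-0.5,[0,0,0],0],
  [-0.5,[0,0,0],0],
  [-0.5,[0,0,0],0],
  [-0.5,[0,0,0],0],
  [-0.5,[0,0,0],0],
], force=25)

```text
time_s: 13.9
eef_pos: [456.9, -84.4, 32.4]
ee_rot: [[0.983, 0.184, -0.001], [0.184, -0.983, -0.0], [-0.001, -0.0, -1.0]]
wrist_force: [-0.2, -3.0, 0.5]
opening: 66.1
gripper_force: 1.0
```

Emit:
play_rows([
  [-0.4545,[0,0.1,0],0],
  [-0.409,[0,0.1,0],0],
  [-0.3636,[0,0.1,0],0],
  [-0.318,[0,0.1,0],0],
  [-0.2727,[0,0.1,0],0],
  [-0.227,[0,0.1,0],0],
  [-0.227,[0,0,0],0],
  [-0.227,[0,0,0],0],
])

```text
time_s: 14.9
eef_pos: [458.3, -90.3, 32.5]
ee_rot: [[0.983, 0.184, -0.0], [0.184, -0.983, -0.0], [-0.0, 0.0, -1.0]]
wrist_force: [-1.1, -4.4, -2.2]
opening: 54.0
gripper_force: 1.8
```

```bash
cat > al.py <<'E'
from h import *
from cell import ctrl
o=ctrl.get_obs();w=ctrl.read_camera('wrist');f=w['frame'].astype(int);p=o['eef_pos']
pickle.dump((o,w),open('w5.pkl','wb'))
ys=(p[0]-474)*-.184+(p[1]+156.4)*.983
print(o['time_s'],p.round(1),'open',round(o['opening'],2),'grip',round(o['gripper_force'],1),'F',o['wrist_force'].round(1),'rear',round(ys-o['opening']/2,1))
def edge(a,t,lo):
    a=a.astype(float)
    b=np.nonzero(a<t)[0]; return b.min()+lo,b.max()+lo
lo=300
top=f[173:190,lo:480].mean(0);pt=f[203:216,lo:480].mean(0)
m=(top[:,2]-top[:,0]>50)&(top[:,2]>125)
c=np.nonzero(m)[0]+lo;print('fin top',c.min(),c.max(),c.mean())
c=np.nonzero(pt[:,2]<90)[0]+lo;print('ptr',c)
E
python3 al.py
```

```text
14.9 [458.3 -90.3  32.5] open 53.99 grip 1.8 F [-1.1 -4.4 -2.2] rear 40.9
fin top 360 367 363.5
ptr [359 360 361 362 363 364 365 366]
```

Emit:
play_rows([
  [-0.1818,[0,0.1,0],0],
  [-0.1364,[0,0.1,0],0],
  [-0.0909,[0,0.1,0],0],
  [-0.0455,[0,0.1,0],0],
  [-0.0455,[0,0,0],0],
  [-0.0455,[0,0,0],0],
])

```text
time_s: 15.7
eef_pos: [459.2, -94.2, 32.6]
ee_rot: [[0.983, 0.184, 0.0], [0.184, -0.983, 0.0], [0.0, 0.0, -1.0]]
wrist_force: [0.2, -3.7, -1.5]
opening: 46.1
gripper_force: 11.0
```

```bash
python3 al.py
```

```text
15.7 [459.2 -94.2  32.6] open 46.13 grip 11.0 F [ 0.2 -3.7 -1.5] rear 40.9
fin top 353 359 356.0
ptr [352 353 354 355 356 357 358 359]
```

Emit:
play_rows([
  [0,[0,0.1,0],0],
  [0.0455,[0,0.1,0],0],
  [0.0909,[0,0.1,0],0],
  [0.1364,[0,0.1,0],0],
  [0.1818,[0,0.1,0],0],
  [0.2273,[0,0.1,0],0],
  [0.2727,[0,0.1,0],0],
  [0.3182,[0,0.1,0],0],
  [0.3182,[0,0,0],0],
])

```text
time_s: 16.88
eef_pos: [460.7, -102.1, 32.6]
ee_rot: [[0.983, 0.184, 0.0], [0.184, -0.983, -0.0], [0.0, 0.0, -1.0]]
wrist_force: [0.9, -3.5, 1.1]
opening: 30.2
gripper_force: 9.8
```

```bash
python3 al.py
```

```text
16.875 [ 460.7 -102.1   32.6] open 30.24 grip 9.8 F [ 0.9 -3.5  1.1] rear 40.7
fin top 338 344 341.0
ptr [338 339 340 341 342 343 344]
```

Emit:
play_rows([
  [0.3636,[0,0.1,0],0],
  [0.4091,[0,0.1,0],0],
  [0.4545,[0,0.1,0],0],
  [0.5,[0,0.1,0],0],
  [0.5,[0,0,0],0],
  [0.53,[0,0,0],0],
  [0.6,[0,0,0],0],
  [0.6,[0,0,0],0],
], force=25)

```text
time_s: 17.92
eef_pos: [461.4, -105.9, 32.6]
ee_rot: [[0.983, 0.184, 0.0], [0.184, -0.983, -0.0], [0.0, 0.0, -1.0]]
wrist_force: [1.2, -3.2, 0.8]
opening: 20.9
gripper_force: 25.0
```

```bash
python3 al.py
```

```text
17.925 [ 461.4 -105.9   32.6] open 20.91 grip 25.0 F [ 1.2 -3.2  0.8] rear 41.5
fin top 331 337 334.0
ptr [330 331 332 333 334 335 336]
```

Emit:
play_rows([
  [0.6,[0,0.03,0],0],
  [0.6,[0,0,0],0],
  [0.6,[0,0,0],0],
  [0.6,[0,0,0],0],
])

```text
time_s: 18.48
eef_pos: [461.4, -106.2, 32.6]
ee_rot: [[0.983, 0.184, 0.0], [0.184, -0.983, 0.0], [0.0, -0.0, -1.0]]
wrist_force: [1.2, -0.4, 1.9]
opening: 21.1
gripper_force: 25.0
```

```bash
python3 al.py; python3 - <<'E'
from h import *
from cell import ctrl
o,w=pickle.load(open('w5.pkl','rb'));c=ctrl.read_camera('scene')['frame']
cv2.imwrite('pics/fin.png',np.hstack([cv2.resize(w['frame'][140:320,260:410],(400,480),interpolation=cv2.INTER_CUBIC),cv2.resize(c[150:438,130:370],(400,480))]))
E
```

```text
18.475 [ 461.4 -106.2   32.6] open 21.06 grip 25.0 F [ 1.2 -0.4  1.9] rear 41.2
fin top 330 337 333.5
ptr [330 331 332 333 334 335 336]
```

View pics/fin.png

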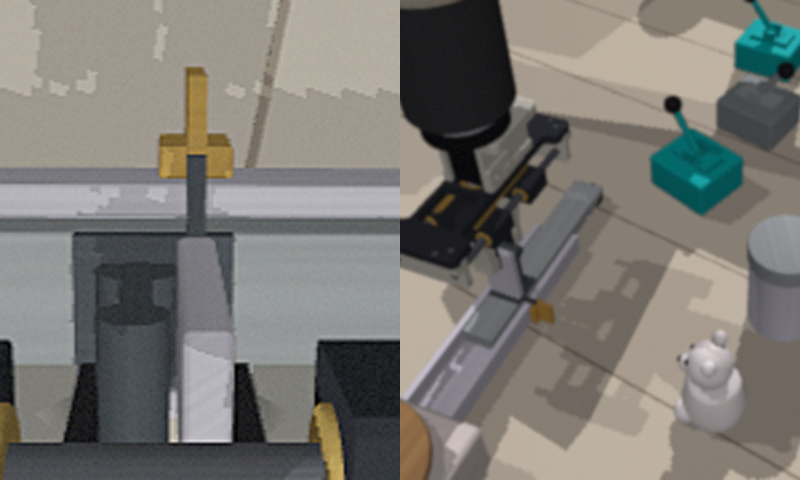

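The final picture shows the pointer at (196,190) in line with the fin at (196,100), the lever upright beside the lug and the ornaments in place. Handing in.

```bash
python3 -c "
from cell import ctrl
print(ctrl.hand_in())"
```

```text
the job is handed in; nothing more can be done
None
```

I threw the toggle to off, then pushed the leg out to the mark and squeezed the lever fully closed. The arm is still pinching lug and lever there, pointer within about 0.3 mm of the mark. No ornament was touched, and I handed the job in at about 18.5 s.

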